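Slide the middle-size bottle into its place in the shelf tray

ROBOT

A 6-joint arm with a two-finger parallel gripper is mounted at the origin on the work surface. World frame = base frame: x ahead of the robot, y to its left, z up, the work surface at z = 0. Lengths are in m, angles in degrees, forces in N, time in s.
With the tool pointing down it reaches from about 0.4 to 0.825 m from the base axis. Payload 7 kg.
Tool frame: the origin (TCP) lies at the very end of the fingers, on their centre line; the grasp point (between the pads) lies 19 mm behind it (r.grasp_offset is the z of the grasp point in the tool frame, in m); z points along the fingers, y is the direction in which the jaws open and shut (so a half turn about z gives the same grasp; the last joint's range is limited). The gripper opens to 88 mm and grips with 3 to 60 N. Pads are 19 mm wide; open, the fingers measure 130 mm over their backs; the gripper's body (78 mm by 193 mm) begins 47 mm behind the grasp point.
Start: joints at [-55.972, 20.546, 0.682, 0, -70.136, -16.507], TCP at [0.203, -0.644, 0.227] pointing down, gripper open.
Joint ranges: [-176.03, 176.03], [-82.01, 121.73], [-58.28, 71.71], [-173.87, 95.51], [-174.79, -0.11], [-173.66, 173.66]. Speed limits (degrees/s): [136.94, 136.94, 172.46, 180, 180, 180].

INTERFACE

Orientations are given as [roll, pitch, yaw] about the fixed x, y, z axes, in that order (R = Rz(yaw) Ry(pitch) Rx(roll)).
In Python, from plant import r, capture, calibration, order gives the robot as it stands.
- The arm moves only by the tool servo_tool, never from a script. Its arguments are lists of equal length, an entry for each row: "grip": the closure, from -1 (fully open) to 1 (shut), so that 0 is half open; "translation": the shift along the tool's x, y, z in m, a list of three; "turn": the turn about the tool's z in rad. A call has 1 to 10 rows; each row is the pose to reach, as a shift and turn from the pose commanded when the call began, along the tool's axes at that moment; what a row does not reach only later rows make up. A row lasts 1/12 s, in which the tool goes at most 41.7 mm and 7.16 degrees, less where a joint would pass 70% of its speed; a pose out of reach is approached as far as the arm can. A call with a gripper value outside its range is refused whole. The fingers move at their own pace and stop on an object; "newtons" is the grip in N (left out, the last holds). Time passes only in rows, so rows that repeat a pose let the fingers close. It gives the time, the measured TCP pose, the force and the opening at its end, in the units of the state.
- r.get_state(): the state, without advancing time (a new reading comes with each control period).
- capture(name): name is "scene" or "top"; returns (picture, depth): 420x560x3 uint8, blue, green, red; 420x560 float32, m along the optical axis (not along the pixel's ray), 0 where there is no reading.
- calibration(name): a dict with "fx", "fy", "cx", "cy" (pixels), "dist_coeffs" ([k1, k2, p1, p2, k3] as OpenCV has them; the pictures are not rectified), "view" (4x4, takes a point from world to camera coordinates). Camera axes: x right, y up, looking along -z (the intrinsics and any distortion apply to the point x, -y, -z); pixel columns grow to the right and rows downward; lengths in m; the calibration is good to about 2 mm. A picture is of the moment at which its call begins. calibration takes no time and is no camera call.
- order.close_job(): hands the job in, once; it reports no verdict.
The state is a dict: "time_s": time; "joints": joint angles; "qd": joint speeds; "joint_torque": joint torques, N m; "tcp_pos": TCP position; "eef_rot": TCP orientation; "contact_force": force on the tool from outside, world axes, zero at the start; "moment": the same for the moment, N m; "gripper_width": finger opening in m.
Only numpy, scipy, OpenCV 4.12 (cv2) and the standard library are available. Lean on these libraries where they do the work, as an engineer would, in place of code of your own. Each camera call takes 0.05 s, during which the arm holds its last target.

TASK

Stand the lying bottle upright on the counter and let go of it. Then take it again by its cap and slide it into the shelf tray, narrow edge first, pushing it in between the tall and the short bottle so that it spreads them apart and all three stand upright side by side, fully back against the tray's back rail. Do not knock the standing bottles over, and leave the jar, the carton and the clipboard where they are.

Things in the scene. Friction and masses are not known exactly. Their poses are not given: they have to be found in the camera images.
- medium: Bottle to put away: white, grey cap, 0.3 kg, lying on a flat side, left or right, cap to the robot's left (+y), up to 35 deg askew. 176 mm long. Oval section 64 mm wide, 46 mm thick: flat sides, round narrow edges of radius 23 mm. Origin on its long axis at mid-length: height 23 mm lying, 88 mm upright on the counter, 108 mm upright in the tray. x base to cap, y width, z thickness (up at start).
- medium_cap (a point): Middle of the lying bottle's cap: a round cap 30 mm in diameter and 32 mm long, 72 mm from the bottle's origin towards +x. Below it are a 14 mm long neck, 22 mm in diameter, a flat shoulder 42 mm past the origin and the 130 mm long body. The centre of mass lies within 20 mm of the origin, on the base side. It stands on four small feet, 42 x 30 mm apart.
- tray: Fixed dark wood tray, left or right of the middle, open in front (to the robot) and above. Origin under it on the counter; x to its back, y to its left, z up. Smooth board, x from -100 to +90 mm, top 20 mm above the counter. Back rail: front face x = +80 mm, top 65 mm. End cheeks: inner faces y = +95 and -95 mm, top 70 mm. A bottle with its back at the rail has its axis at x = +48 mm.
- tall: Standing neighbour in the tray: same section and cap, body 150 mm, cap top 196 mm above the board, 0.34 kg. Origin at the centre of its base, z up, 64 mm width along own x (the tray's x), thickness along own y. Loose, slides easily (friction about 0.25 between bottles and board). Left or right of the gap, 0 to 8 mm in front of the rail.
- short: The other neighbour: same shape, body 110 mm, cap top 156 mm above the board, 0.26 kg; origin and axes as the tall one. The gap between the two is 20 to 32 mm, less than the 46 mm bottle; the room at the cheeks is less than 46 mm too. A bottle pushed in from the front wedges them apart with its rounded edge, at 1 to 8 N.
- jar: Bystander, loose: round cream jar with a metal lid, 72 mm in diameter, 52 mm high, beyond the work. Origin at the centre of its base.
- carton: Bystander, loose: small cardboard carton 65 x 50 x 120 mm high, beyond the work. Origin at the centre of its base.
- pad: Bystander, loose: clipboard with paper, 220 x 150 mm, 13 mm high, lying on the counter at the robot's right, nearer the robot. Origin at the centre of its underside.

How it is judged:
By the outcome, as a careful person would: the job done as asked, in the order asked, and still so for the second after the job is handed in, with the robot touching nothing.
It also fails if it takes over 61 s, if anything falls off the work surface, if the arm or the gripper's body presses on something with over 40 N, if the wrist force passes 120 N, or if a joint passes its speed limit or range.

## Working session

There is one attempt and no reset: what is moved stays moved. The work goes in short steps, Python scripts to look and compute and a tool call to move; the robot and the scene stay as the last step left them, time stands still between calls to the robot, and variables do not carry over. Pictures are saved under pics/ and viewed, and the job is handed in when it is done.

Besides the shell and the picture viewer there is one more tool, called as a command line: name --pt "numbers of a row" for each row, then --argument value for the rest. servo_tool: Moves the arm, as the interface text tells. Its arguments: {"type":"object","properties":{"grip":{"type":"array","items":{"type":"number"}},"translation":{"type":"array","items":{"type":"array","items":{"type":"number"}}},"turn":{"type":"array","items":{"type":"number"}},"newtons":{"type":"number"}},"required":["grip","translation","turn"]}

```bash
ls; mkdir -p pics
python3 - <<'E'
from plant import r,capture,calibration,order
import cv2,numpy as np
print(r.get_state(), r.grasp_offset)
for n in("scene","top"):
    p,d=capture(n); cv2.imwrite(f"pics/{n}0.png",p); np.save(f"pics/{n}0.npy",d); c=calibration(n); print(n,c)
E
```

```text
pics
{'time_s': 0.0, 'joints': array([-5.59720219e+01,  2.05899237e+01,  6.33553831e-01, -1.82421033e-02,
       -7.01364634e+01, -1.65081608e+01]), 'qd': array([-0.0543029 , -0.02758391, -0.0402287 ,  0.05500988, -0.01564983,
       -0.0170561 ]), 'joint_torque': array([-4.32962734e-04, -5.82717025e+01,  2.93055689e+01,  6.99732721e+00,
        6.94759452e-03, -1.13790884e-04]), 'tcp_pos': array([ 0.20302731, -0.64322748,  0.22564399]), 'eef_rot': array([ 1.79906120e+02, -9.93908061e-03, -1.62486387e+02]), 'contact_force': array([0.38749326, 0.20769405, 0.48012351]), 'moment': array([ 0.02606301, -0.00836108, -0.02385806]), 'gripper_width': 0.08786843337090032} -0.0188
scene {'fx': 515.5912410770636, 'fy': 515.5912410770636, 'cx': 279.2119605867781, 'cy': 203.10946401381156, 'dist_coeffs': array([-0.02883027,  0.        ,  0.        ,  0.        ,  0.        ]), 'view': array([[-0.74548387,  0.66627925, -0.01804881,  0.48296149],
       [-0.52660567, -0.5721748 ,  0.62873084,  0.21148743],
       [ 0.40858323,  0.47821331,  0.77741352, -1.57782489],
       [ 0.        ,  0.        ,  0.        ,  1.        ]])}
top {'fx': 505.6717827792069, 'fy': 505.6717827792069, 'cx': 277.75280696237195, 'cy': 208.4323638423215, 'dist_coeffs': array([-0.02898286,  0.        ,  0.        ,  0.        ,  0.        ]), 'view': array([[ 0.02362543, -0.99958528,  0.01646524, -0.11294106],
       [ 0.9984941 ,  0.02440891,  0.04912988, -0.573368  ],
       [-0.04951141,  0.01527973,  0.99865667, -1.56726099],
       [ 0.        ,  0.        ,  0.        ,  1.        ]])}
```

View pics/scene0.png

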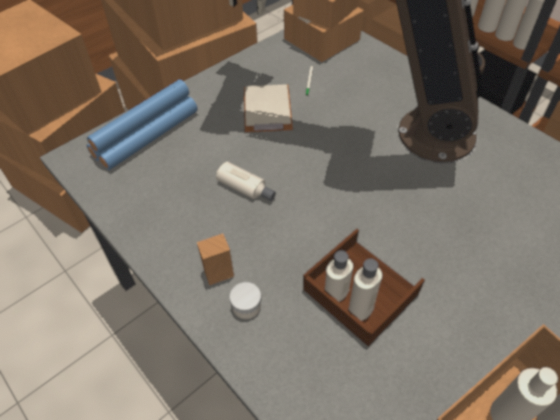

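View pics/top0.png

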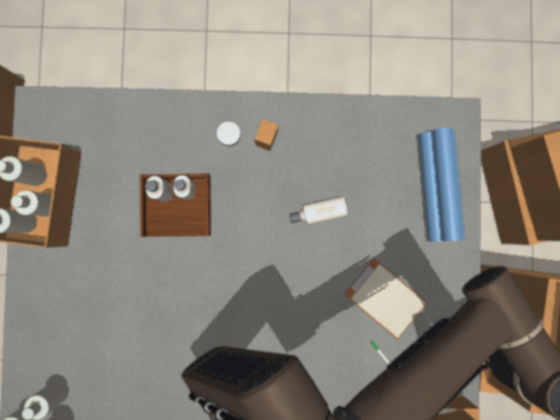

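Scene: the bottle lies at (245,182) in scene and (318,211) in top, with its cap to the left (+y). The tray is at about (175,205) in top, with the neighbours near its back at (154,187) and (182,185). Next I'll zoom in and measure.

```bash
cat > h.py <<'E'
import numpy as np,cv2
from plant import r,capture,calibration,order
def ray(n,uv):
    c=calibration(n);K=np.array([[c['fx'],0,c['cx']],[0,c['fy'],c['cy']],[0,0,1]])
    q=cv2.undistortPoints(np.array(uv,float).reshape(-1,1,2),K,c['dist_coeffs']).reshape(-1,2)
    V=c['view'];R=V[:3,:3];o=-R.T@V[:3,3]
    d=np.c_[q[:,0],-q[:,1],-np.ones(len(q))]@R
    return o,d
def plane(n,uv,z):
    o,d=ray(n,uv); return o+d*((z-o[2])/d[:,2])[:,None]
def tri(a,b):  # a: scene px, b: top px
    o1,d1=ray('scene',[a]);o2,d2=ray('top',[b]);d1=d1[0]/np.linalg.norm(d1[0]);d2=d2[0]/np.linalg.norm(d2[0])
    t=np.linalg.lstsq(np.c_[d1,-d2],o2-o1,rcond=None)[0]
    p,q=o1+t[0]*d1,o2+t[1]*d2
    return (p+q)/2,np.linalg.norm(p-q)
def cloud(n,dep):
    h,w=dep.shape;u,v=np.meshgrid(np.arange(w),np.arange(h))
    o,d=ray(n,np.c_[u.ravel(),v.ravel()]); return (o+d*dep.reshape(-1,1)).reshape(h,w,3)
def project(n,P):
    c=calibration(n);K=np.array([[c['fx'],0,c['cx']],[0,c['fy'],c['cy']],[0,0,1]])
    V=c['view'].copy();F=np.diag([1.,-1,-1]);R=F@V[:3,:3];t=F@V[:3,3]
    return cv2.projectPoints(np.array(P,float).reshape(-1,1,3),cv2.Rodrigues(R)[0],t,K,c['dist_coeffs'])[0].reshape(-1,2)
E
python3 - <<'E'
from h import *
for n,boxes in (("scene",[(205,150,80,60),(290,225,140,120)]),("top",[(280,185,80,50),(130,165,90,80)])):
    p=cv2.imread(f"pics/{n}0.png");d=np.load(f"pics/{n}0.npy")
    ims=[]
    for i,(x,y,w,h) in enumerate(boxes):
        s=390/w if w/h>.8 else 1
        cv2.imwrite(f"pics/z_{n}{i}.png",cv2.resize(p[y:y+h,x:x+w],None,fx=6 if w<100 else 5,fy=6 if w<100 else 5,interpolation=cv2.INTER_CUBIC))
    C=cloud(n,d)
    print(n,"table z",np.median(C[260:280,100:160,2]) if n=="top" else np.median(C[220:240,480:500,2]))
C=cloud("top",np.load("pics/top0.npy"))
for nm,(u,v) in dict(bottle=(325,209),cap=(295,216),capL=(154,186),capR=(183,184),board=(175,220)).items():
    print(nm,C[v-1:v+2,u-1:u+2].reshape(-1,3).mean(0).round(4))
E
```

```text
scene table z 0.0012817832430183085
top table z 0.0003361720960716186
bottle [ 0.5762 -0.2439  0.0455]
cap [ 0.5527 -0.1525  0.0384]
capL [0.619  0.2433 0.2158]
capR [0.6306 0.1721 0.1714]
board [0.5319 0.2198 0.0185]
```

View zooms.

View pics/z_top0.png

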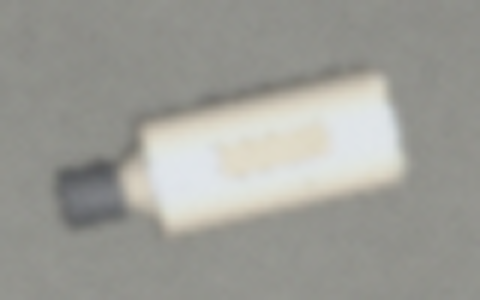

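View pics/z_top1.png

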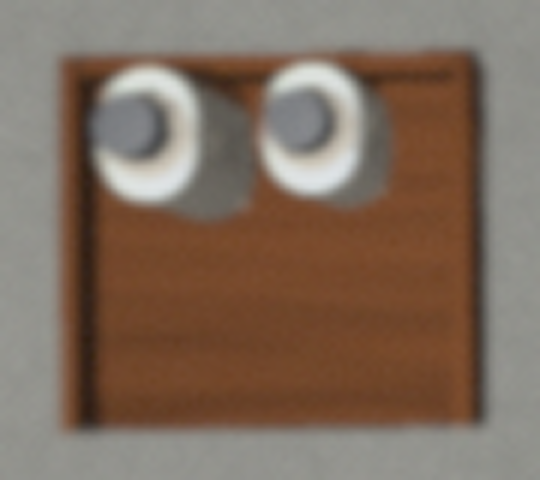

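View pics/z_scene1.png

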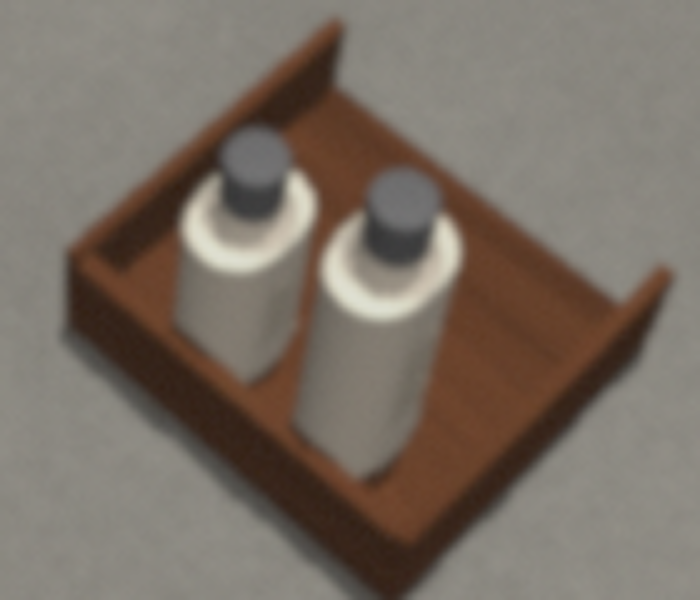

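View pics/z_scene0.png

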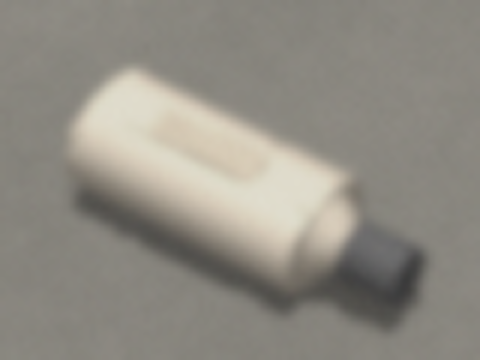

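```bash
cat > m.py <<'E'
from h import *
def comps(n,mask,box,amin=30):
    x,y,w,h=box; m=np.zeros(mask.shape,np.uint8); m[y:y+h,x:x+w]=mask[y:y+h,x:x+w]
    cs,_=cv2.findContours(m,cv2.RETR_EXTERNAL,cv2.CHAIN_APPROX_NONE)
    return [c for c in cs if cv2.contourArea(c)>amin]
E
python3 - <<'E'
from m import *
for n,box in (("top",(280,185,80,50)),("scene",(205,150,80,60))):
    p=cv2.imread(f"pics/{n}0.png");hsv=cv2.cvtColor(p,cv2.COLOR_BGR2HSV);g=p.min(2).astype(int)
    V=hsv[...,2]; 
    print(n,"table V",V[240,250],"body",p[209,325] if n=="top" else p[182,240])
    white=((V>150)).astype(np.uint8); dark=(V<78).astype(np.uint8)
    for nm,m in(("white",white),("dark",dark)):
        for c in comps(n,m,box,15):
            M=cv2.moments(c);ct=np.array([M['m10'],M['m01']])/M['m00']
            rc=cv2.minAreaRect(c);z=.023
            P=plane(n,cv2.boxPoints(rc),z)
            print(nm,"px",ct.round(1),"A",M['m00'],"w",plane(n,[ct],z).round(4), "sides",np.linalg.norm(P-np.roll(P,1,0),axis=1).round(4))
            e=[(P[i]-P[i-1]) for i in range(4)];l=max(e,key=np.linalg.norm);print("   long dir deg",np.degrees(np.arctan2(l[1],l[0])).round(1),"rectcentre",P.mean(0).round(4))
E
```

```text
top table V 149 body [202 219 224]
white px [324.5 210.6] A 869.0 w [[ 0.5723 -0.245   0.023 ]] sides [0.0645 0.1518 0.0647 0.1516]
   long dir deg -75.5 rectcentre [ 0.5712 -0.2419  0.023 ]
scene table V 136 body [193 212 219]
white px [240.  177.4] A 851.5 w [[ 0.568  -0.2543  0.023 ]] sides [0.1525 0.0714 0.1576 0.0675]
   long dir deg 104.1 rectcentre [ 0.5678 -0.2543  0.023 ]
dark px [267.8 197.4] A 39.5 w [[ 0.5582 -0.1462  0.023 ]] sides [0.026  0.037  0.0261 0.0366]
   long dir deg 149.7 rectcentre [ 0.5585 -0.1454  0.023 ]
```

Run:
```python
from m import *
n="top";p=cv2.imread("pics/top0.png");V=p.max(2)
print(V[208:226,286:304])
```

```text
[[145 147 148 146 146 145 145 144 144 145 144 145 143 143 140 131 130 159]
 [145 147 148 147 146 145 145 145 146 144 144 143 143 140 134 124 127 158]
 [144 145 146 143 143 142 144 141 141 140 138 140 140 137 127 127 140 165]
 [144 144 143 143 142 142 139 138 133 126 118 122 126 127 129 144 160 177]
 [146 143 143 138 133 127 127 122 112 103  96  96 105 119 143 166 182 187]
 [145 143 139 123 111 103 102 101  95  93  90  94 102 126 162 185 196 200]
 [144 145 138 117  98  95  95  98  98 100 102 103 109 132 173 196 208 210]
 [145 143 136 118 102 103 104 106 109 112 114 115 117 136 171 199 213 213]
 [147 144 135 116 107 112 114 117 121 122 124 125 127 135 163 197 212 214]
 [146 145 138 122 110 117 124 124 127 128 131 131 130 133 154 187 207 210]
 [146 147 142 128 117 116 123 125 128 130 129 128 127 126 141 172 192 198]
 [148 148 144 134 116 112 118 122 119 121 119 117 117 115 126 151 169 178]
 [145 147 144 134 117 108 113 112 112 108 109 109 106 109 116 135 148 155]
 [147 144 146 136 122 106 103 105 103 104 109 111 114 118 125 136 144 146]
 [146 148 145 141 132 117 108 109 112 116 124 131 134 136 140 143 146 146]
 [147 146 147 145 141 133 127 130 134 137 137 143 145 146 145 147 147 146]
 [147 146 148 146 146 144 142 144 145 145 147 146 146 145 145 145 145 144]
 [147 146 148 146 148 146 147 147 147 146 146 144 146 143 144 146 146 147]]
```

Run:
```python
from m import *
n="scene";p=cv2.imread("pics/scene0.png");V=p.max(2)
print(V[184:208,256:280])
```

```text
[[219 216 210 205 204 200 187 163 140 129 133 136 136 135 135 136 136 138
  139 138 138 138 138 137]
 [213 209 207 212 212 209 197 175 150 132 131 134 135 136 136 137 138 137
  139 139 138 139 137 136]
 [204 199 207 214 214 212 203 182 152 129 124 129 132 135 136 137 136 137
  137 138 137 136 138 137]
 [194 196 208 212 215 213 202 178 146 121 115 118 125 129 133 135 136 136
  137 136 137 137 135 135]
 [187 195 205 211 213 210 194 163 131 114 110 110 113 119 124 128 133 136
  138 137 136 137 135 134]
 [179 190 198 203 206 198 175 142 117 110 109 108 109 111 115 119 125 131
  134 136 136 136 136 136]
 [173 183 190 193 192 179 149 120 109 108 109 110 109 109 108 108 113 116
  123 130 135 137 136 136]
 [164 171 176 178 174 154 125 107 104 105 107 110 112 110 108 108 103 100
  104 115 129 135 138 138]
 [151 156 159 161 154 131 105  97  97 101 104 107 109 109 109 108  99  89
   84 101 122 132 137 137]
 [139 142 141 141 129 107  91  87  91  94  98 102 105 107 107 102  90  75
   74  93 118 132 137 139]
 [128 127 125 119 107  87  79  79  84  88  92  96 100 102 102  93  78  68
   73  97 120 13
[... 624 characters left out ...]
25 127 124 119 107  94  88  84  82  81  81  78  78  77  80  94 109
  121 130 134 135 136 136]
 [132 134 134 133 131 122 112 102  94  90  87  83  81  80  83  92 107 123
  130 134 135 136 136 136]
 [134 133 135 134 135 130 127 117 112 107 102  95  88  87  89 101 118 130
  133 136 138 136 138 138]
 [134 134 134 135 135 135 132 130 127 124 119 111 104  98 104 116 127 134
  135 137 138 137 136 138]
 [135 135 137 135 135 135 134 134 134 133 129 127 121 116 120 127 134 136
  136 137 136 135 137 137]
 [135 135 136 135 134 133 134 135 136 134 135 134 132 131 132 134 136 136
  135 136 135 136 137 140]
 [136 134 135 135 135 134 133 135 135 136 137 136 135 134 135 135 136 136
  136 135 135 138 138 139]]
```

Run:
```python
from m import *
p=plane("top",[(294.3,216.7),(289,218),(299.5,215.3),(339.6+6,207.5),(303.5,0.5*(205+223))],.023);print(p.round(4))
print(tri((268.3,194.5),(294.3,216.7)))
print(project("scene",p[:1]))
# body: stricter white mask
for n,box,t in (("top",(280,185,80,50),165),("scene",(205,150,80,60),165)):
    q=cv2.imread(f"pics/{n}0.png");V=q.max(2);m=(V>t).astype(np.uint8)
    m=cv2.morphologyEx(m,cv2.MORPH_OPEN,np.ones((9,9)))
    for c in comps(n,m,box,100):
        rc=cv2.minAreaRect(c);b=cv2.boxPoints(rc);P=plane(n,b,.023);print(n,rc,P.round(4).tolist(),P.mean(0))
print(p[0],)
# tray corners rough top view from zoom (scale 6, origin 130,165)
z=[(62,55,.07),(478,52,.07),(65,428,.07),(478,424,.07)]
for x,y,h in z: print(plane("top",[((x+.5)/6-.5+130,(y+.5)/6-.5+165)],h).round(4))
```

```text
[[ 0.551  -0.1511  0.023 ]
 [ 0.5466 -0.1347  0.023 ]
 [ 0.5558 -0.1672  0.023 ]
 [ 0.5836 -0.3107  0.023 ]
 [ 0.5601 -0.1796  0.023 ]]
(array([ 0.55129106, -0.15132517,  0.02496287]), np.float64(0.0009101528703395632))
[[268.61707397 194.96070392]]
top ((324.1611328125, 210.50885009765625), (19.148061752319336, 45.03340530395508), 77.19573211669922) [[0.5843, -0.1684, 0.023], [0.6189, -0.3051, 0.023], [0.5608, -0.3194, 0.023], [0.5265, -0.1829, 0.023]] [ 0.57262553 -0.24394538  0.023     ]
scene ((240.21157836914062, 177.5576934814453), (47.381656646728516, 18.31724739074707), 25.559965133666992) [[0.6159, -0.3078, 0.023], [0.5598, -0.3437, 0.023], [0.5204, -0.1994, 0.023], [0.5756, -0.1685, 0.023]] [ 0.56791967 -0.25485243  0.023     ]
[ 0.55102258 -0.15111134  0.023     ]
[[0.668  0.3209 0.07  ]]
[[0.6747 0.1115 0.07  ]]
[[0.4804 0.3124 0.07  ]]
[[0.4874 0.1058 0.07  ]]
```

```bash
cat > g.py <<'E'
import sys,numpy as np
# usage: g.py cx cy cz cyaw  tx ty tz tyaw -> tool shift, turn
a=list(map(float,sys.argv[1:])); c=np.radians(a[3]);t=np.radians(a[7])
R=np.array([[np.cos(c),np.sin(c),0],[np.sin(c),-np.cos(c),0],[0,0,-1]])
d=np.array(a[4:7])-a[:3]
print("shift",(R.T@d).round(4),"turn",round(-(t-c),4),"dist",np.linalg.norm(d).round(3))
E
python3 g.py .203 -.644 .227 -162.48 .551 -.151 .10 -76
```

```text
shift [-0.4803  0.3654  0.127 ] turn -1.5094 dist 0.617
```

servo_tool --grip '[-1,-1,-1,-1,-1,-1,-1,-1,-1,-1]' --pt "-0.03 0.023 0.004" --pt "-0.06 0.046 0.008" --pt "-0.09 0.069 0.012" --pt "-0.12 0.092 0.016" --pt "-0.15 0.115 0.02" --pt "-0.18 0.138 0.024" --pt "-0.21 0.161 0.028" --pt "-0.24 0.183 0.032" --pt "-0.27 0.205 0.036" --pt "-0.29 0.22 0.04" --turn '[-0.1,-0.2,-0.3,-0.4,-0.5,-0.6,-0.7,-0.8,-0.9,-1.0]'

```text
time_s: 0.93
tcp_pos: [0.4148, -0.3442, 0.1863]
eef_rot: [-180.0, 0.0, -104.8]
contact_force: [-0.1, -0.0, 0.4]
gripper_width: 0.0877
```

```bash
python3 g.py .4133 -.3469 .187 -105.18 .551 -.151 .07 -76;python3 g.py .551 -.151 .07 -76  .551 -.151 .005 -76
```

```text
shift [-0.2251 -0.0816  0.117 ] turn -0.5093 dist 0.267
shift [0.    0.    0.065] turn -0.0 dist 0.065
```

servo_tool --grip '[-1,-1,-1,-1,-1,-1,-1,-1,-1,-1]' --pt "-0.025 -0.009 0.01" --pt "-0.055 -0.02 0.02" --pt "-0.087 -0.031 0.03" --pt "-0.12 -0.043 0.04" --pt "-0.15 -0.054 0.05" --pt "-0.18 -0.065 0.06" --pt "-0.205 -0.074 0.07" --pt "-0.22 -0.08 0.08" --pt "-0.2251 -0.0816 0.1" --pt "-0.2251 -0.0816 0.117" --turn '[-0.06,-0.12,-0.18,-0.24,-0.3,-0.36,-0.42,-0.48,-0.5093,-0.5093]'

```text
time_s: 1.77
tcp_pos: [0.5521, -0.1491, 0.0686]
eef_rot: [-180.0, 0.0, -75.8]
contact_force: [0.3, -0.4, -0.0]
gripper_width: 0.0876
```

Run:
```python
from h import *
for n in("scene","top"):
    p,d=capture(n); cv2.imwrite(f"pics/{n}1.png",p)
p=cv2.imread("pics/scene1.png");cv2.imwrite("pics/z1.png",cv2.resize(p[110:230,180:320],None,fx=5,fy=5,interpolation=cv2.INTER_CUBIC))
s=r.get_state();print(s['tcp_pos'],s['eef_rot'],s['joints'])
```

```text
[ 0.54904062 -0.15014116  0.06656625] [ 1.79677358e+02  9.44762740e-02 -7.59947976e+01] [  4.37018805  19.73951238 -23.96468566  -0.05384478 -46.62971756
   9.67237016]
```

View pics/z1.png

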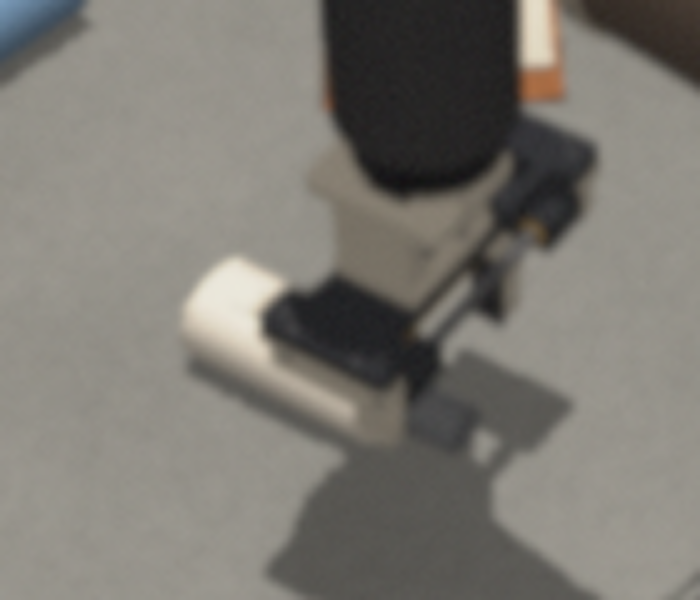

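Run:
```python
from h import *
P=project("scene",[[.549+.05,-.15+.0125,.067],[.549-.05,-.15-.0125,.067],[.551,-.151,.023],[.549,-.15,.067]]);print((P-[180,110])*5)
```

```text
[[388.09313865 433.29545967]
 [498.79556333 311.17937002]
 [443.25046997 424.89717264]
 [444.5086139  371.05896517]]
```

servo_tool --grip '[-1,-1,-1,-1,-1,1,1,1,1,1]' --pt "0 0 0.02" --pt "0 0 0.04" --pt "0 0 0.055" --pt "0 0 0.062" --pt "0 0 0.062" --pt "0 0 0.062" --pt "0 0 0.062" --pt "0 0 0.062" --pt "0 0 0.062" --pt "0 0 0.062" --turn '[0,0,0,0,0,0,0,0,0,0]' --newtons 8

```text
time_s: 2.7
tcp_pos: [0.5516, -0.1507, 0.0083]
eef_rot: [-179.9, -0.0, -76.0]
contact_force: [0.1, 0.0, -0.5]
gripper_width: 0.06
```

servo_tool --grip '[1,1,1,1,1]' --pt "0 0 0" --pt "0 0 0" --pt "0 0 0" --pt "0 0 0" --pt "0 0 0" --turn '[0,0,0,0,0]'

```text
time_s: 3.12
tcp_pos: [0.551, -0.1507, 0.0075]
eef_rot: [180.0, 0.0, -76.0]
contact_force: [-0.8, 1.5, 0.2]
gripper_width: 0.0298
```

Run:
```python
import numpy as np
f=lambda t:np.array([160-161.6*np.cos(np.radians(8.18+t)),0,-(161.6*np.sin(np.radians(8.18+t))-23)])
for a in(0,30,60):
    print([[round(float(v)/1000,3) for v in f(a+3*i)-f(a)] for i in range(1,11)])
```

```text
[[0.001, 0.0, -0.008], [0.003, 0.0, -0.017], [0.006, 0.0, -0.025], [0.008, 0.0, -0.033], [0.011, 0.0, -0.041], [0.015, 0.0, -0.048], [0.019, 0.0, -0.056], [0.023, 0.0, -0.063], [0.028, 0.0, -0.07], [0.033, 0.0, -0.077]]
[[0.005, 0.0, -0.007], [0.011, 0.0, -0.013], [0.017, 0.0, -0.019], [0.024, 0.0, -0.024], [0.03, 0.0, -0.029], [0.037, 0.0, -0.034], [0.044, 0.0, -0.039], [0.052, 0.0, -0.043], [0.059, 0.0, -0.047], [0.067, 0.0, -0.05]]
[[0.008, 0.0, -0.003], [0.016, 0.0, -0.005], [0.024, 0.0, -0.008], [0.033, 0.0, -0.009], [0.041, 0.0, -0.01], [0.049, 0.0, -0.011], [0.058, 0.0, -0.012], [0.066, 0.0, -0.011], [0.075, 0.0, -0.011], [0.083, 0.0, -0.01]]
```

servo_tool --grip '[1,1,1,1,1,1,1,1,1,1]' --pt "0.001 0.0 -0.008" --pt "0.003 0.0 -0.017" --pt "0.006 0.0 -0.025" --pt "0.008 0.0 -0.033" --pt "0.011 0.0 -0.041" --pt "0.015 0.0 -0.048" --pt "0.019 0.0 -0.056" --pt "0.023 0.0 -0.063" --pt "0.028 0.0 -0.07" --pt "0.033 0.0 -0.077" --turn '[0,0,0,0,0,0,0,0,0,0]'

```text
time_s: 3.95
tcp_pos: [0.5593, -0.1832, 0.0853]
eef_rot: [-180.0, 0.0, -76.0]
contact_force: [-0.1, -0.1, -0.8]
gripper_width: 0.0297
```

Run:
```python
from h import *
p,d=capture("scene")
cv2.imwrite("pics/z2.png",cv2.resize(p[90:230,180:320],None,fx=4,fy=4,interpolation=cv2.INTER_CUBIC))
s=r.get_state();print(s['tcp_pos'],s['eef_rot'],s['contact_force'],s['moment'],s['gripper_width'])
```

```text
[ 0.56027252 -0.18400659  0.08664898] [-1.79903621e+02 -6.00423968e-02 -7.59947731e+01] [ 0.53722765 -0.49357654  0.68692391] [-0.09267693  0.0721777  -0.06701011] 0.02982005441555345
```

View pics/z2.png

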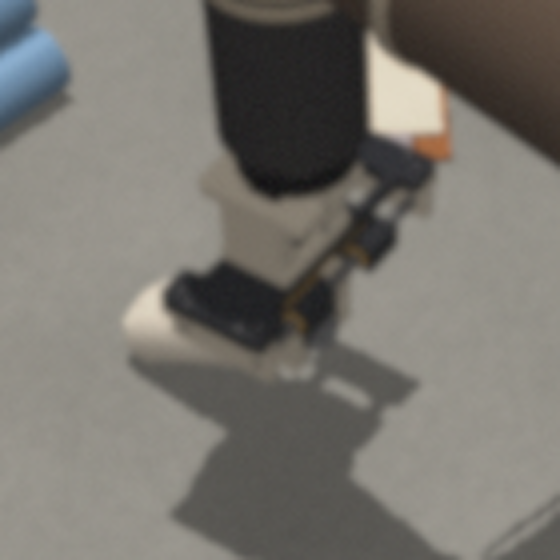

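The bottle pivots in the fingers as intended: the body still touches the counter on the left and the cap is held at about (270,340) in the zoom. I'll continue the arc.

servo_tool --grip '[1,1,1,1,1,1,1,1,1,1]' --pt "0.005 0.0 -0.007" --pt "0.011 0.0 -0.013" --pt "0.017 0.0 -0.019" --pt "0.024 0.0 -0.024" --pt "0.03 0.0 -0.029" --pt "0.037 0.0 -0.034" --pt "0.044 0.0 -0.039" --pt "0.052 0.0 -0.043" --pt "0.059 0.0 -0.047" --pt "0.067 0.0 -0.05" --turn '[0,0,0,0,0,0,0,0,0,0]'

```text
time_s: 4.83
tcp_pos: [0.5757, -0.2485, 0.1352]
eef_rot: [-180.0, -0.0, -76.0]
contact_force: [-0.2, 1.9, 2.0]
gripper_width: 0.0299
```

Run:
```python
from h import *
p,d=capture("scene")
cv2.imwrite("pics/z3.png",cv2.resize(p[70:210,170:310],None,fx=4,fy=4,interpolation=cv2.INTER_CUBIC))
s=r.get_state();print(s['tcp_pos'],s['eef_rot'],s['contact_force'],s['moment'],s['gripper_width'])
```

```text
[ 0.57627403 -0.24971179  0.1357579 ] [-1.79946759e+02 -6.22652789e-02 -7.60108713e+01] [0.95033613 0.29112698 2.77874502] [ 0.10068482  0.25765559 -0.02078737] 0.030272101863486688
```

View pics/z3.png

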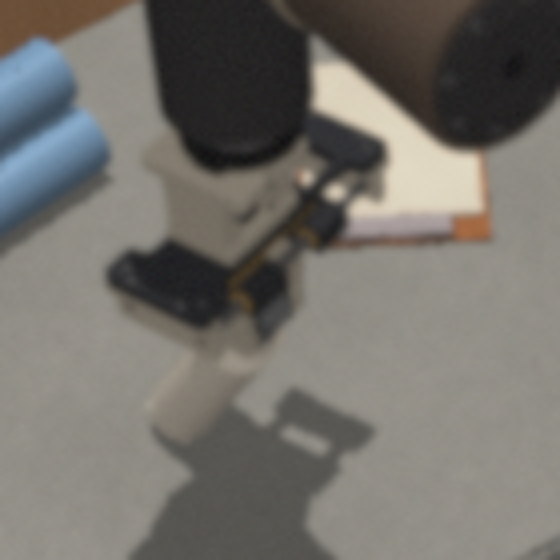

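servo_tool --grip '[1,1,1,1,1,1,1,1,1,1]' --pt "0.008 0.0 -0.004" --pt "0.016 0.0 -0.007" --pt "0.024 0.0 -0.01" --pt "0.033 0.0 -0.011" --pt "0.041 0.0 -0.012" --pt "0.049 0.0 -0.013" --pt "0.058 0.0 -0.014" --pt "0.066 0.0 -0.013" --pt "0.075 0.0 -0.013" --pt "0.083 0.0 -0.011" --turn '[0,0,0,0,0,0,0,0,0,0]'

```text
time_s: 5.72
tcp_pos: [0.5962, -0.3297, 0.1465]
eef_rot: [-179.9, -0.1, -76.0]
contact_force: [-1.2, 0.9, 8.2]
gripper_width: 0.0299
```

Run:
```python
from h import *
p,d=capture("scene")
cv2.imwrite("pics/z4.png",cv2.resize(p[60:200,160:300],None,fx=4,fy=4,interpolation=cv2.INTER_CUBIC))
s=r.get_state();print(s['tcp_pos'],s['eef_rot'],s['contact_force'],s['moment'],s['gripper_width'])
```

```text
[ 0.59633832 -0.33080664  0.14596113] [-1.79962971e+02 -9.40170311e-02 -7.60130869e+01] [ 0.55474772 -0.38656017  8.41577927] [-0.16609267  0.30012729  0.02102264] 0.029748521855797582
```

View pics/z4.png

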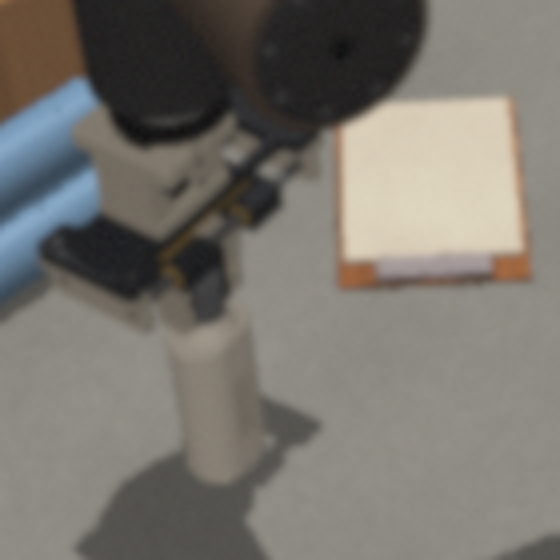

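servo_tool --grip '[1,1,0,-0.2,-0.2,-0.2,-0.2]' --pt "0 0 -0.001" --pt "0 0 -0.001" --pt "0 0 -0.001" --pt "0 0 -0.001" --pt "0 0 -0.001" --pt "0 0 -0.001" --pt "0 0 -0.001" --turn '[0,0,0,0,0,0,0]'

```text
time_s: 6.35
tcp_pos: [0.5954, -0.328, 0.1464]
eef_rot: [180.0, 0.0, -76.0]
contact_force: [-1.0, -0.4, 0.1]
gripper_width: 0.0518
```

Run:
```python
from h import *
p,d=capture("scene");np.save("pics/scene5.npy",d)
cv2.imwrite("pics/scene5.png",p)
cv2.imwrite("pics/z5.png",cv2.resize(p[60:200,160:300],None,fx=4,fy=4,interpolation=cv2.INTER_CUBIC))
s=r.get_state();print(s['tcp_pos'],s['eef_rot'],s['contact_force'],s['moment'],s['gripper_width'])
```

```text
[ 0.59547461 -0.32807069  0.14650341] [ 1.79995041e+02  5.51640204e-03 -7.59883424e+01] [-1.00866888 -0.27669697 -0.17490649] [0.06505516 0.12937569 0.03262917] 0.052427400710144005
```

View pics/z5.png

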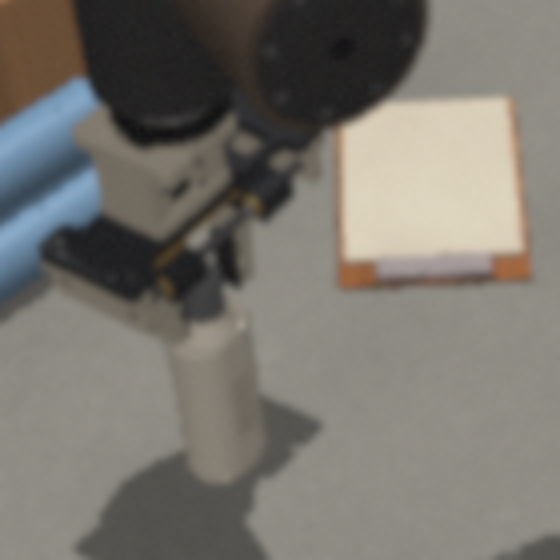

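servo_tool --grip '[-0.5,-1,-1,-1,-1,-1,-1,-1,-1,-1]' --pt "0 0 -0.005" --pt "0 0 -0.015" --pt "0 0 -0.035" --pt "0 0 -0.06" --pt "0 0 -0.08" --pt "-0.02 0 -0.09" --pt "-0.06 0 -0.09" --pt "-0.1 0 -0.09" --pt "-0.14 0 -0.09" --pt "-0.16 0 -0.09" --turn '[0,0,0,0,0,0,0,0,0,0]'

```text
time_s: 7.23
tcp_pos: [0.5558, -0.1702, 0.2382]
eef_rot: [-179.9, 0.0, -75.9]
contact_force: [0.6, 0.4, -0.3]
gripper_width: 0.088
```

Run:
```python
from h import *
for n in("scene","top"):
    p,d=capture(n);np.save(f"pics/{n}6.npy",d);cv2.imwrite(f"pics/{n}6.png",p)
p=cv2.imread("pics/scene6.png");q=cv2.imread("pics/top6.png")
cv2.imwrite("pics/z6.png",np.hstack([cv2.resize(p[60:200,160:300],None,fx=2.8,fy=2.8,interpolation=cv2.INTER_CUBIC),cv2.resize(q[150:290,280:420],None,fx=2.8,fy=2.8,interpolation=cv2.INTER_CUBIC)]))
s=r.get_state();print(s['tcp_pos'],s['gripper_width'],s['time_s'])
```

```text
[ 0.55647385 -0.17029199  0.23865985] 0.08773848694042374 7.3333
```

View pics/z6.png

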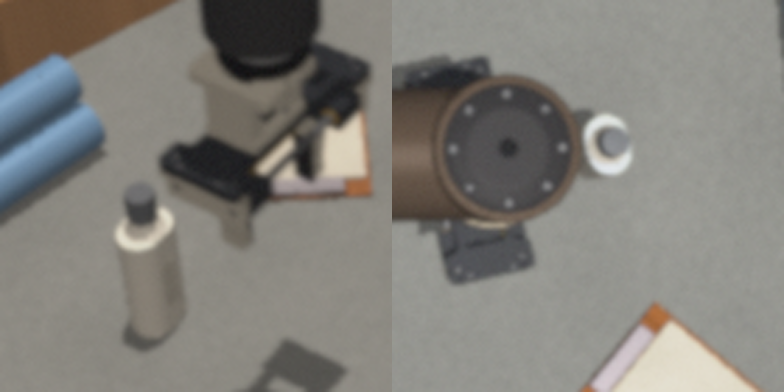

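View pics/top6.png

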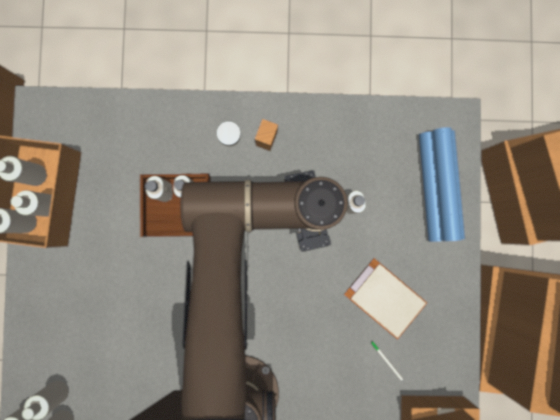

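Run:
```python
from m import *
q=cv2.imread("pics/top6.png");print(q.max(2)[194:207,350:368]);p=cv2.imread("pics/scene6.png");print(p.max(2)[122:142,202:220])
print(plane("top",[(358.4,200)],.176).round(4),tri((210,127),(358.4,200)))
V=q.max(2);m=(V>165).astype(np.uint8)
for c in comps("top",m,(343,185,35,35),60):
    c=cv2.convexHull(c);print(cv2.fitEllipse(c)); P=plane("top",c.reshape(-1,2),.130);x=P[:,:2].astype(np.float32);e=cv2.fitEllipse((x*1e4).astype(np.float32));print(e)
```

```text
[[198 221 227 225 219 210 202 201 204 209 213 210 194 171 153 148 149 149]
 [214 223 220 207 184 166 159 158 161 166 177 189 192 175 156 150 149 149]
 [219 215 196 170 144 129 126 127 134 140 145 155 167 169 158 152 151 150]
 [218 203 170 140 116 109 121 129 136 137 136 142 150 156 154 150 151 150]
 [211 192 159 123 100 110 129 139 138 139 139 137 141 144 145 147 148 151]
 [202 187 154 112  96 118 135 141 141 141 140 139 139 140 140 147 148 150]
 [195 186 153 111  95 122 139 145 144 143 141 140 140 141 143 150 153 149]
 [193 186 160 118  96 121 139 145 145 146 144 141 141 145 152 156 155 151]
 [188 192 174 134 101 113 136 144 147 146 143 143 143 151 164 167 159 152]
 [189 197 186 155 116 106 127 140 146 146 145 145 148 163 181 176 160 152]
 [188 202 197 180 144 115 114 127 137 142 146 152 164 187 198 184 163 153]
 [179 200 204 196 175 148 131 123 129 142 155 174 196 214 215 191 164 152]
 [166 198 209 208 200 188 174 162 159 168 186 202 216 223 218 192 163 155]]
[[140 140 143 143 143 143 142 142 139 140 142 140 141 140 132 123 109  96]
 [141 142 142 142 143 142 141 141 139 140 140 140
[... 984 characters left out ...]
162 206 220 218]
 [147 149 145 123  88  68  64  64  64  64  64  63  75 107 157 197 217 222]
 [153 164 165 144 104  75  67  64  66  67  66  70  88 123 162 193 212 219]
 [162 177 178 153 118  94  81  75  74  77  84  92 112 145 177 193 206 217]
 [179 191 180 154 131 117 109 102 101 107 116 123 136 163 188 197 205 214]
 [199 205 185 156 141 139 136 130 131 136 140 145 153 174 193 201 206 208]]
[[ 0.5973 -0.3237  0.176 ]] (array([ 0.59695404, -0.32218279,  0.1861119 ]), np.float64(0.0008924050524323207))
((357.1068115234375, 201.22621154785156), (16.52208709716797, 23.073686599731445), 166.57333374023438)
((5969.140625, -3280.077880859375), (484.2210998535156, 672.1943359375), 103.94281768798828)
```

Run:
```python
from m import *
a=tri((209.2,128.6),(358.5,200.3));print(a)
q=cv2.imread("pics/top0.png");V=q.max(2);S=cv2.cvtColor(q,cv2.COLOR_BGR2HSV)[...,1]
def px(x,y):return ((x+.5)/6-.5+130,(y+.5)/6-.5+165)
for nm,box,z,ct in(("tall",(143,170,24,34),.17,.216),("short",(170,170,26,34),.13,.176)):
    m=((V>120)&(S<70)).astype(np.uint8)
    m=((V>150)).astype(np.uint8)
    for c in comps("top",m,box,60):
        c=cv2.convexHull(c);P=plane("top",c.reshape(-1,2),z);e=cv2.fitEllipse((P[:,:2]*1e4).astype(np.float32));print(nm,e, 'bbox x',P[:,0].min().round(4),P[:,0].max().round(4),'y',P[:,1].min().round(4),P[:,1].max().round(4))
# cap tops
print("tallcap",plane("top",[px(128,126)],.216).round(4),"shortcap",plane("top",[px(298,120)],.176).round(4))
# scene: zoom scale5 origin 290,225
def ps(x,y):return ((x+.5)/5-.5+290,(y+.5)/5-.5+225)
print("tri tall cap",tri(ps(404,192),px(128,126)),"short",tri(ps(257,155),px(298,120)))
# tray saturation mask
m=((S>90)&(V<170)).astype(np.uint8);m[:, :132]=0
for c in comps("top",m,(132,165,90,80),500):
    print(cv2.minAreaRect(c),cv2.boundingRect(c))
```

```text
(array([ 0.59749363, -0.32443836,  0.17917325]), np.float64(0.0031829638795625222))
tall ((6206.9638671875, 2525.750732421875), (482.1985778808594, 662.0511474609375), 92.3680191040039) bbox x 0.589 0.6516 y 0.2308 0.2732
short ((6286.71435546875, 1832.75537109375), (511.31671142578125, 665.0767822265625), 91.97932434082031) bbox x 0.5965 0.6608 y 0.1611 0.2079
tallcap [[0.6199 0.2518 0.216 ]] shortcap [[0.6283 0.1818 0.176 ]]
tri tall cap (array([0.61999808, 0.25048175, 0.21956379]), np.float64(0.0011312750949034112)) short (array([0.62847624, 0.18121031, 0.17721837]), np.float64(0.0009330405953028774))
((174.5, 204.5), (61.0, 69.0), 90.0) (140, 174, 70, 62)
```

servo_tool --grip '[-1,-1,-1,-1,-1,-1,-1,-1,-1,-1]' --pt "0.035 0 0" --pt "0.075 0 0" --pt "0.115 -0.001 0" --pt "0.145 -0.001 0" --pt "0.159 -0.001 0.01" --pt "0.159 -0.001 0.03" --pt "0.159 -0.001 0.055" --pt "0.159 -0.001 0.08" --pt "0.159 -0.001 0.092" --pt "0.159 -0.001 0.092" --turn '[0,0,0,0,0,0,0,0,0,0]'

```text
time_s: 8.17
tcp_pos: [0.5944, -0.3266, 0.1414]
eef_rot: [179.7, 0.2, -76.0]
contact_force: [-0.1, 0.0, -0.7]
gripper_width: 0.0875
```

servo_tool --grip '[0,1,1,1,1,1,1,1,1,1]' --pt "0 0 0" --pt "0 0 0" --pt "0 0 0" --pt "0 0 0" --pt "0 0 0" --pt "0 0 0" --pt "0 0 0" --pt "0 0 0" --pt "0 0 0" --pt "0 0 0" --turn '[0,0,0,0,0,0,0,0,0,0]' --newtons 35

```text
time_s: 9.0
tcp_pos: [0.5961, -0.327, 0.1445]
eef_rot: [180.0, 0.0, -76.0]
contact_force: [-0.2, 0.2, -0.5]
gripper_width: 0.0296
```

```bash
python3 - <<'E'
from h import *
p,d=capture("scene")
cv2.imwrite("pics/z7.png",cv2.resize(p[60:200,160:300],None,fx=4,fy=4,interpolation=cv2.INTER_CUBIC))
s=r.get_state();print(s['tcp_pos'],s['eef_rot'],s['contact_force'],s['moment'],s['gripper_width'])
E
python3 g.py .5965 -.328 .145 -76  .5965 -.328 .235 -76
python3 g.py .5965 -.328 .235 -76  .53 .2135 .235 -87.9
```

```text
[ 0.59620222 -0.3270574   0.144515  ] [ 1.79999233e+02  1.01142474e-03 -7.60023721e+01] [1.12975246 0.51452361 0.21362646] [ 0.04411244  0.0270457  -0.01524457] 0.0291687798517132
shift [ 0.    0.   -0.09] turn -0.0 dist 0.09
shift [-0.5415 -0.0665  0.    ] turn 0.2077 dist 0.546
```

View pics/z7.png

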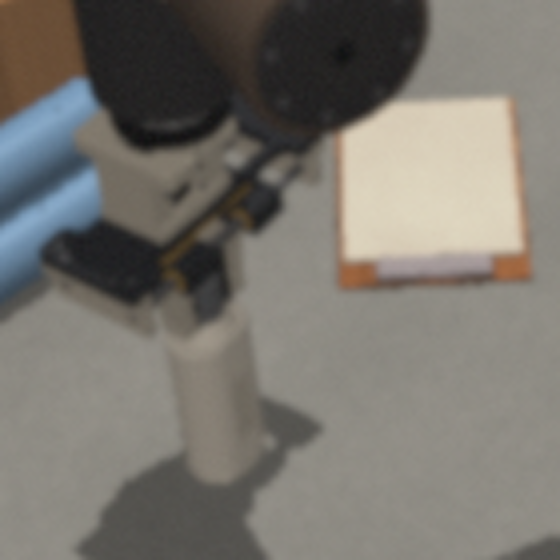

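servo_tool --grip '[1,1,1,1,1,1,1,1,1,1]' --pt "0 0 0" --pt "0 0 -0.005" --pt "0 0 -0.015" --pt "0 0 -0.03" --pt "0 0 -0.045" --pt "-0.003 0 -0.06" --pt "-0.01 -0.001 -0.075" --pt "-0.022 -0.003 -0.085" --pt "-0.038 -0.005 -0.09" --pt "-0.056 -0.007 -0.09" --turn '[0,0,0,0,0,0,0,0,0.01,0.02]' --newtons 50

```text
time_s: 9.88
tcp_pos: [0.5899, -0.2705, 0.2365]
eef_rot: [-179.9, -0.1, -77.2]
contact_force: [-0.1, 0.8, -2.5]
gripper_width: 0.0293
```

```bash
python3 - <<'E'
from h import *
p,d=capture("scene")
cv2.imwrite("pics/z8.png",cv2.resize(p[50:190,160:300],None,fx=4,fy=4,interpolation=cv2.INTER_CUBIC))
s=r.get_state();print(s['tcp_pos'],s['eef_rot'],s['contact_force'],s['moment'],s['gripper_width'])
E
# commanded now
python3 - <<'E'
import numpy as np
c=np.radians(-76);x=np.array([np.cos(c),np.sin(c)]);y=np.array([np.sin(c),-np.cos(c)])
print(np.array([.5965,-.328])-.056*x-.007*y)
E
```

```text
[ 0.58917344 -0.26737888  0.2359693 ] [-1.79890636e+02  4.43091671e-02 -7.71909476e+01] [-2.67270555  2.24834398 -4.880534  ] [ 0.11612346  0.68831086 -0.03737524] 0.029041221639226112
[ 0.58974444 -0.27196999]
```

View pics/z8.png

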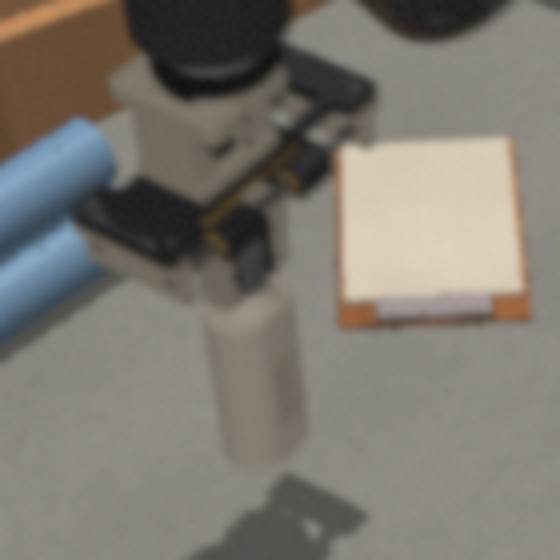

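```bash
python3 g.py .5897 -.272 .235 -77.15  .53 .2135 .235 -87.9
```

```text
shift [-0.4866 -0.0498  0.    ] turn 0.1876 dist 0.489
```

servo_tool --grip '[1,1,1,1,1,1,1,1,1,1]' --pt "-0.02 -0.002 0" --pt "-0.042 -0.004 0" --pt "-0.066 -0.007 0" --pt "-0.09 -0.009 0" --pt "-0.115 -0.012 0" --pt "-0.14 -0.014 0" --pt "-0.165 -0.017 0" --pt "-0.19 -0.019 0" --pt "-0.215 -0.022 0" --pt "-0.24 -0.0246 0" --turn '[0.01,0.02,0.03,0.04,0.05,0.06,0.07,0.08,0.09,0.1]'

```text
time_s: 10.77
tcp_pos: [0.5594, -0.03, 0.235]
eef_rot: [-180.0, 0.0, -82.9]
contact_force: [1.1, 0.2, -2.7]
gripper_width: 0.0292
```

```bash
python3 - <<'E'
import numpy as np
c=np.radians(-77.15);x=np.array([np.cos(c),np.sin(c)]);y=np.array([np.sin(c),-np.cos(c)])
print(np.array([.5897,-.272])-.24*x-.0246*y)
E
python3 g.py .5897 -.272 .235 -77.15  .53 .2135 .235 -87.9
python3 g.py .5123 -.0325 .235 -82.88  .53 .2135 .235 -87.9
```

```text
[ 0.56030805 -0.03253962]
shift [-0.4866 -0.0498  0.    ] turn 0.1876 dist 0.489
shift [-0.2419 -0.0481  0.    ] turn 0.0876 dist 0.247
```

```bash
python3 g.py .5603 -.0325 .235 -82.88  .53 .2135 .235 -87.9
```

```text
shift [-0.2479 -0.0004  0.    ] turn 0.0876 dist 0.248
```

servo_tool --grip '[1,1,1,1,1,1,1,1,1,1]' --pt "-0.025 0 0" --pt "-0.053 0 0" --pt "-0.083 0 0" --pt "-0.115 0 0" --pt "-0.147 0 0" --pt "-0.177 0 0" --pt "-0.205 0 0" --pt "-0.227 0 0" --pt "-0.241 0 0" --pt "-0.248 0 0" --turn '[0.01,0.02,0.03,0.04,0.05,0.06,0.07,0.08,0.0876,0.0876]'

```text
time_s: 11.6
tcp_pos: [0.5285, 0.2166, 0.2348]
eef_rot: [180.0, 0.0, -87.8]
contact_force: [0.2, -0.3, -1.5]
gripper_width: 0.0296
```

Run:
```python
from h import *
for n in("scene","top"):
    p,d=capture(n);cv2.imwrite(f"pics/{n}9.png",p)
    if n=="scene":cv2.imwrite("pics/z9.png",cv2.resize(p[180:340,270:430],None,fx=3.75,fy=3.75,interpolation=cv2.INTER_CUBIC))
s=r.get_state();print(s['tcp_pos'],s['eef_rot'],s['contact_force'],s['moment'],s['joints'])
```

```text
[0.52880039 0.21548691 0.2346283 ] [ 1.79988520e+02 -8.04427443e-05 -8.77816980e+01] [-0.49805517 -0.7047803  -2.23375611] [-0.04686811  0.09910893  0.03182844] [ 4.17925266e+01  1.05070881e+01 -1.20206030e+01 -7.85019244e-03
 -6.74812091e+01 -3.95712175e+01]
```

View pics/z9.png

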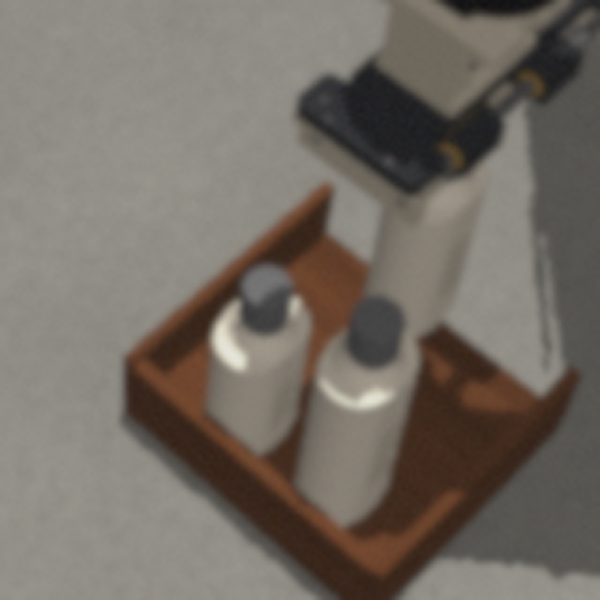

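View pics/top9.png

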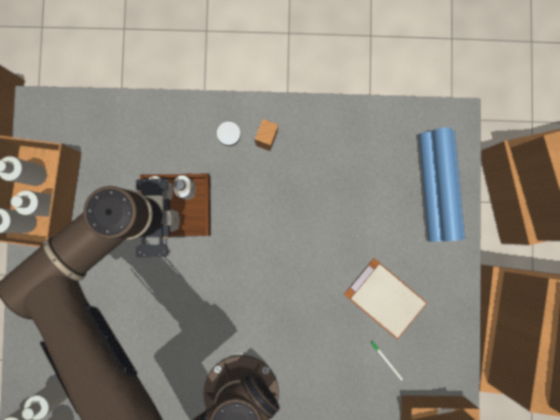

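servo_tool --grip '[1,1,1,1,1,1,1,1]' --pt "0 0 0.01" --pt "0 0 0.025" --pt "0 0 0.04" --pt "0 0 0.053" --pt "0 0 0.061" --pt "0 0 0.066" --pt "0 0 0.068" --pt "0 0 0.068" --turn '[0,0,0,0,0,0,0,0]'

```text
time_s: 12.37
tcp_pos: [0.5294, 0.2141, 0.1664]
eef_rot: [180.0, -0.0, -87.9]
contact_force: [-0.1, -0.8, -2.6]
gripper_width: 0.0293
```

servo_tool --grip '[1,1,1]' --pt "0 0 0.001" --pt "0 0 0.001" --pt "0 0 0.001" --turn '[0,0,0]'

```text
time_s: 12.62
tcp_pos: [0.5295, 0.2147, 0.1661]
eef_rot: [-180.0, 0.0, -87.9]
contact_force: [0.2, -0.6, -3.0]
gripper_width: 0.0295
```

Run:
```python
from h import *
for n in("scene","top"):
    p,d=capture(n);cv2.imwrite(f"pics/{n}10.png",p)
    if n=="scene":cv2.imwrite("pics/z10.png",cv2.resize(p[190:350,270:430],None,fx=3.75,fy=3.75,interpolation=cv2.INTER_CUBIC))
    s=r.get_state();print(s['tcp_pos'],s['eef_rot'],s['contact_force'],s['moment'])
```

```text
[0.52949592 0.21472707 0.1660658 ] [-1.79959858e+02  3.15633028e-02 -8.78901329e+01] [ 0.35123786  0.04339084 -2.80665745] [-0.04613137  0.05236852  0.03926844]
[0.52945867 0.21468407 0.16601923] [-1.79964972e+02  2.66814262e-02 -8.78924063e+01] [-0.54849171 -0.4421972  -3.61876727] [-0.02665314  0.14810764 -0.02853241]
```

View pics/z10.png

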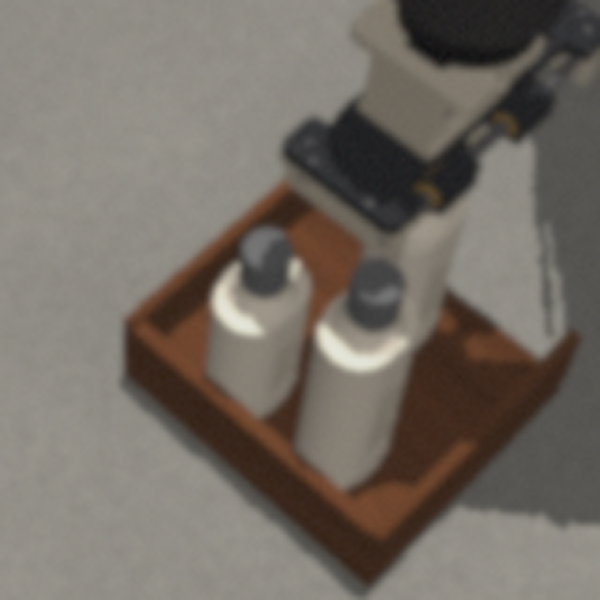

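servo_tool --grip '[1,1,1,1,1,1,1,1,1,1]' --pt "0.001 -0.004 0" --pt "0.001 -0.01 0" --pt "0.001 -0.016 0" --pt "0.001 -0.022 0" --pt "0.001 -0.027 0" --pt "0.001 -0.032 0" --pt "0.001 -0.037 0" --pt "0.001 -0.042 0" --pt "0.001 -0.046 0" --pt "0.001 -0.05 0" --turn '[0,0,0,0,0,0,0,0,0,0]'

```text
time_s: 13.55
tcp_pos: [0.5792, 0.215, 0.1652]
eef_rot: [179.9, -0.0, -87.9]
contact_force: [-1.8, -0.2, -2.1]
gripper_width: 0.0292
```

Run:
```python
from h import *
for n in("scene",):
    p,d=capture(n);cv2.imwrite(f"pics/{n}11.png",p)
    if n=="scene":cv2.imwrite("pics/z11.png",cv2.resize(p[190:350,270:430],None,fx=3.75,fy=3.75,interpolation=cv2.INTER_CUBIC))
    s=r.get_state();print(s['tcp_pos'],s['eef_rot'],s['contact_force'],s['moment'])
```

```text
[0.5796116  0.21514478 0.1651251 ] [ 1.79929403e+02 -3.42741013e-02 -8.79139027e+01] [-1.15270142  0.77530989 -2.30576094] [ 0.11380623  0.80239442 -0.01538221]
```

View pics/z11.png

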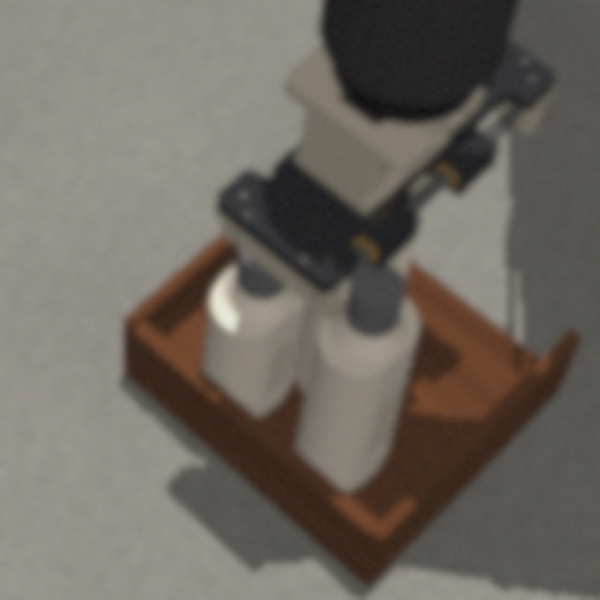

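servo_tool --grip '[1,1,1,1,1,1,1,1,1,1]' --pt "0 -0.003 0" --pt "0 -0.006 0" --pt "0 -0.008 0" --pt "0 -0.01 0" --pt "0 -0.012 0" --pt "0 -0.014 0" --pt "0 -0.016 0" --pt "0 -0.018 0" --pt "0 -0.02 0" --pt "0 -0.022 0" --turn '[0,0,0,0,0,0,0,0,0,0]'

```text
time_s: 14.43
tcp_pos: [0.6016, 0.2162, 0.1656]
eef_rot: [-180.0, 0.0, -87.9]
contact_force: [-0.1, 0.5, -2.4]
gripper_width: 0.0293
```

Run:
```python
from h import *
for n in("scene","top"):
    p,d=capture(n);cv2.imwrite(f"pics/{n}12.png",p)
    s=r.get_state();print(s['tcp_pos'],s['eef_rot'],s['contact_force'],s['moment'])
    if n=="scene":a=cv2.resize(p[200:330,280:410],None,fx=3,fy=3,interpolation=cv2.INTER_CUBIC)
b=cv2.resize(p[150:280,100:230],None,fx=3,fy=3,interpolation=cv2.INTER_CUBIC);cv2.imwrite("pics/z12.png",np.hstack([a,b]))
```

```text
[0.60195484 0.21618633 0.16557082] [-1.79974092e+02 -4.86527276e-04 -8.78969865e+01] [ 0.05723723  0.26070418 -2.01690572] [ 0.01844988  0.10290474 -0.05445129]
[0.60187619 0.21621126 0.16560888] [-1.79965557e+02  5.92222420e-03 -8.79027024e+01] [ 0.3037776  -0.5525025  -1.84420632] [ 0.00210706  0.08061885 -0.02481025]
```

View pics/z12.png

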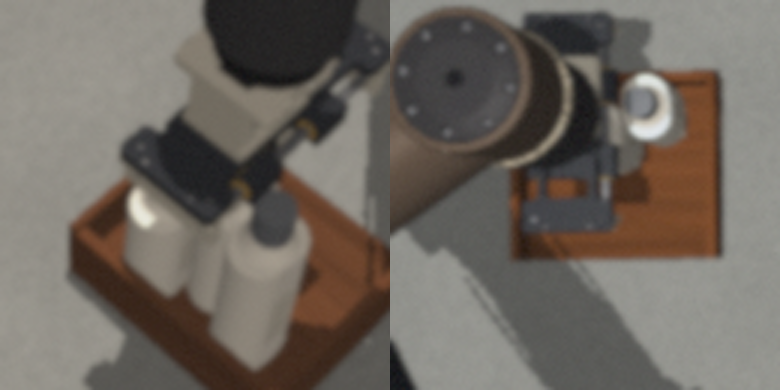

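servo_tool --grip '[1,1,1,1,1,1,1,1,1,1]' --pt "0 -0.003 0" --pt "0 -0.006 0" --pt "0 -0.009 0" --pt "0 -0.012 0" --pt "0 -0.015 0" --pt "0 -0.018 0" --pt "0 -0.02 0" --pt "0 -0.022 0" --pt "0 -0.023 0" --pt "0 -0.024 0" --turn '[0,0,0,0,0,0,0,0,0,0]'

```text
time_s: 15.37
tcp_pos: [0.6254, 0.217, 0.1655]
eef_rot: [180.0, -0.0, -87.9]
contact_force: [0.1, 0.1, -2.2]
gripper_width: 0.0292
```

servo_tool --grip '[1,1,1,1]' --pt "0 -0.0005 0" --pt "0 -0.001 0" --pt "0 -0.0015 0" --pt "0 -0.002 0" --turn '[0,0,0,0]'

```text
time_s: 15.7
tcp_pos: [0.6273, 0.2171, 0.1656]
eef_rot: [-180.0, 0.0, -87.9]
contact_force: [-0.1, 0.4, -2.0]
gripper_width: 0.0293
```

servo_tool --grip '[1,1,1,1,1,1]' --pt "0 -0.0005 0" --pt "0 -0.001 0" --pt "0 -0.0015 0" --pt "0 -0.002 0" --pt "0 -0.002 0" --pt "0 -0.002 0" --turn '[0,0,0,0,0,0]'

```text
time_s: 16.2
tcp_pos: [0.6293, 0.2172, 0.1656]
eef_rot: [-180.0, 0.0, -87.9]
contact_force: [-1.0, 0.6, -2.1]
gripper_width: 0.0293
```

Run:
```python
from h import *
for n in("scene","top"):
    p,d=capture(n);cv2.imwrite(f"pics/{n}13.png",p)
    s=r.get_state();print(s['tcp_pos'],s['eef_rot'],s['contact_force'],s['moment'])
    if n=="scene":a=cv2.resize(p[200:330,280:410],None,fx=3,fy=3,interpolation=cv2.INTER_CUBIC)
b=cv2.resize(p[150:280,100:230],None,fx=3,fy=3,interpolation=cv2.INTER_CUBIC);cv2.imwrite("pics/z13.png",np.hstack([a,b]))
```

```text
[0.62923725 0.21718932 0.16556025] [ 1.79996289e+02  1.08793280e-03 -8.78985882e+01] [-0.11448631  0.30296671 -2.74656659] [ 0.11157408  0.41860271 -0.0073083 ]
[0.62924486 0.21719631 0.16555113] [ 1.79997188e+02 -8.59247882e-04 -8.78960654e+01] [-0.89074408  0.23433413 -2.66435119] [0.09665571 0.41373294 0.00192077]
```

View pics/z13.png

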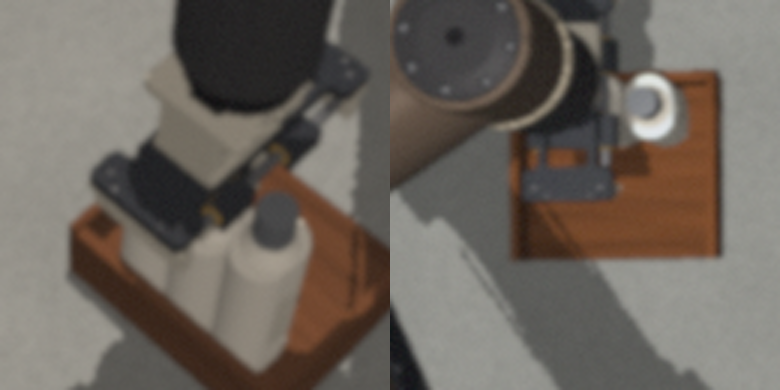

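servo_tool --grip '[1,1,1,1,1,1]' --pt "0 -0.0005 0" --pt "0 -0.001 0" --pt "0 -0.001 0" --pt "0 -0.0015 0" --pt "0 -0.0015 0" --pt "0 -0.0015 0" --turn '[0,0,0,0,0,0]'

```text
time_s: 16.8
tcp_pos: [0.63, 0.2171, 0.1653]
eef_rot: [179.9, -0.0, -87.9]
contact_force: [-5.7, -0.2, -0.8]
gripper_width: 0.0293
```

Run:
```python
from h import *
s=r.get_state();print(s['tcp_pos'],s['eef_rot'],s['contact_force'],s['moment'])
```

```text
[0.63004783 0.21706566 0.16527469] [ 1.79914477e+02 -2.36639553e-02 -8.79035456e+01] [-5.72712764 -0.20287583 -0.81669084] [0.19528626 2.55371119 0.02680293]
```

servo_tool --grip '[1,1,1,1,1]' --pt "0 0.0005 0.0005" --pt "0 0.0005 0.001" --pt "0 0.0005 0.0015" --pt "0 0.0005 0.002" --pt "0 0.0005 0.002" --turn '[0,0,0,0,0]'

```text
time_s: 17.22
tcp_pos: [0.6301, 0.2171, 0.1645]
eef_rot: [-180.0, -0.0, -87.9]
contact_force: [-6.8, -0.3, 4.9]
gripper_width: 0.0295
```

Run:
```python
from h import *
s=r.get_state();print(s['tcp_pos'],s['eef_rot'],s['contact_force'],s['moment'])
```

```text
[0.63009426 0.21714894 0.16451341] [-1.79987935e+02 -4.05234404e-03 -8.78851051e+01] [-6.75999626 -0.28229863  4.93962807] [ 0.0116584   3.32344476 -0.01050373]
```

servo_tool --grip '[0.3,0.2,0,-0.2,-0.2,-0.2,-0.2]' --pt "0 0 0" --pt "0 0 0" --pt "0 0 0" --pt "0 0 0" --pt "0 0 0" --pt "0 0 -0.005" --pt "0 0 -0.015" --turn '[0,0,0,0,0,0,0]'

```text
time_s: 17.8
tcp_pos: [0.6298, 0.2169, 0.1778]
eef_rot: [179.9, -0.1, -87.9]
contact_force: [-0.7, 0.2, -0.1]
gripper_width: 0.0521
```

servo_tool --grip '[-0.2,-0.2,-0.2,-0.2,-0.2,-0.2,-0.2,-0.2,-0.2,-0.2]' --pt "0 0 -0.02" --pt "0 0 -0.045" --pt "0 0 -0.07" --pt "0 0 -0.08" --pt "0 0.02 -0.08" --pt "0 0.05 -0.08" --pt "0 0.085 -0.08" --pt "0 0.12 -0.08" --pt "0 0.145 -0.08" --pt "0 0.15 -0.08" --turn '[0,0,0,0,0,0,0,0,0,0]'

```text
time_s: 18.63
tcp_pos: [0.4774, 0.2112, 0.2601]
eef_rot: [-179.9, 0.1, -87.8]
contact_force: [-0.6, -0.6, 0.4]
gripper_width: 0.0523
```

Run:
```python
from h import *
for n in("scene","top"):
    p,d=capture(n);cv2.imwrite(f"pics/{n}14.png",p)
    if n=="scene":a=cv2.resize(p[210:340,280:410],None,fx=3,fy=3,interpolation=cv2.INTER_CUBIC)
b=cv2.resize(p[150:280,100:230],None,fx=3,fy=3,interpolation=cv2.INTER_CUBIC);cv2.imwrite("pics/z14.png",np.hstack([a,b]))
s=r.get_state();print(s['tcp_pos'],s['eef_rot'],s['contact_force'],s['joints'])
```

```text
[0.47978154 0.21195649 0.26015801] [-1.79876955e+02  1.00056776e-01 -8.78100882e+01] [0.37090549 0.88212382 0.56468203] [ 4.52921738e+01  4.95711064e+00 -1.52308980e+01  1.17554810e-02
 -6.96537834e+01 -4.31064416e+01]
```

View pics/z14.png

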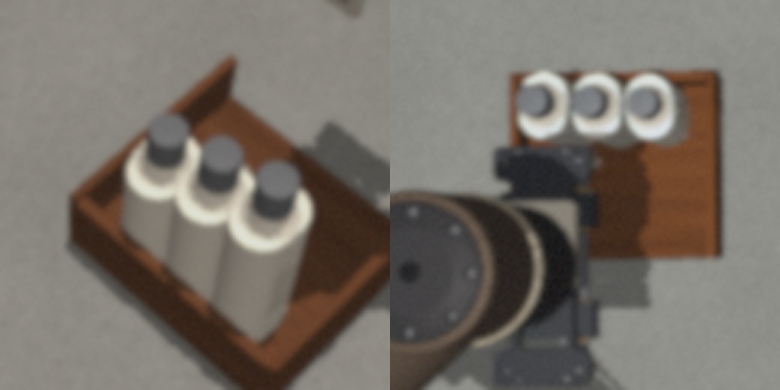

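```bash
cat > meas.py <<'E'
from m import *
import sys
q=cv2.imread(sys.argv[1]);V=q.max(2)
m=(V>158).astype(np.uint8)
for c in comps("top",m,(130,165,80,40),60):
    x,y,w,h=cv2.boundingRect(c);u=x+w/2
    z=.17 if u<160 else(.15 if u<178 else .13)
    c=cv2.convexHull(c);P=plane("top",c.reshape(-1,2),z);e=cv2.fitEllipse((P[:,:2]*1e4).astype(np.float32));print((x,y,w,h),z,np.round(e[0],0),np.round(e[1],0),round(e[2],1),'xr',P[:,0].min().round(4),P[:,0].max().round(4))
E
python3 meas.py pics/top14.png; echo; python3 meas.py pics/top0.png
```

```text
(179, 174, 16, 23) 0.13 [6315. 1705.] [479. 648.] 99.0 xr 0.5998 0.6638
(161, 174, 16, 21) 0.15 [6303. 2168.] [499. 624.] 92.5 xr 0.6027 0.6605
(143, 173, 16, 23) 0.17 [6276. 2635.] [487. 642.] 89.2 xr 0.5971 0.6598

(147, 176, 16, 23) 0.17 [6205. 2529.] [478. 642.] 93.6 xr 0.5891 0.6515
(174, 175, 16, 22) 0.13 [6283. 1833.] [478. 656.] 90.8 xr 0.5992 0.6607
```

servo_tool --grip '[-0.2,-0.2,-0.2,-0.2,-0.2]' --pt "0.03 0 -0.01" --pt "0.07 0 -0.01" --pt "0.11 0 -0.01" --pt "0.15 0.0 -0.01" --pt "0.18 0 -0.01" --turn '[0,0,0,0,0]'

```text
time_s: 19.15
tcp_pos: [0.4877, 0.0294, 0.269]
eef_rot: [-180.0, -0.0, -87.9]
contact_force: [-0.3, -0.0, 0.4]
gripper_width: 0.0524
```

```bash
python3 - <<'E'
from h import *
for n in("scene","top"):
    p,d=capture(n);cv2.imwrite(f"pics/{n}15.png",p);np.save(f"pics/{n}15.npy",d)
    if n=="scene":a=cv2.resize(p[220:340,290:410],None,fx=3.3,fy=3.3,interpolation=cv2.INTER_CUBIC)
b=cv2.resize(p[165:225,135:195],None,fx=6.6,fy=6.6,interpolation=cv2.INTER_CUBIC);cv2.imwrite("pics/z15.png",np.hstack([a,b]))
s=r.get_state();print(s['tcp_pos'])
E
python3 meas.py pics/top15.png
```

```text
[0.48779555 0.02833491 0.26894126]
(178, 174, 17, 23) 0.13 [6313. 1704.] [486. 655.] 96.8 xr 0.5997 0.6638
(161, 174, 16, 23) 0.15 [6292. 2168.] [499. 654.] 92.2 xr 0.5971 0.6605
(143, 173, 17, 23) 0.17 [6271. 2635.] [478. 659.] 90.3 xr 0.5971 0.6598
```

View pics/z15.png

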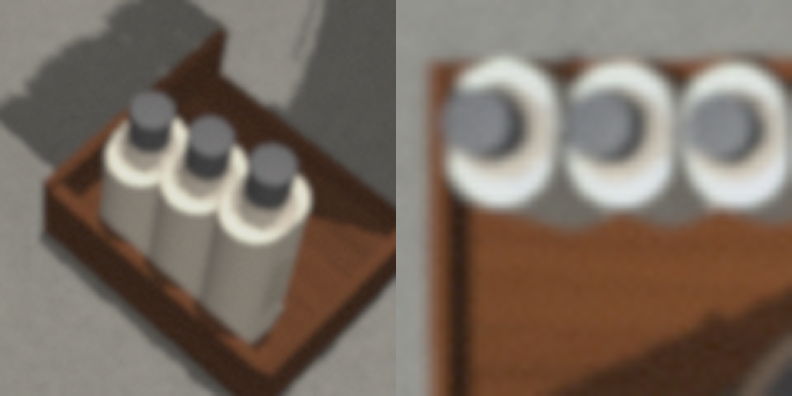

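View pics/top15.png

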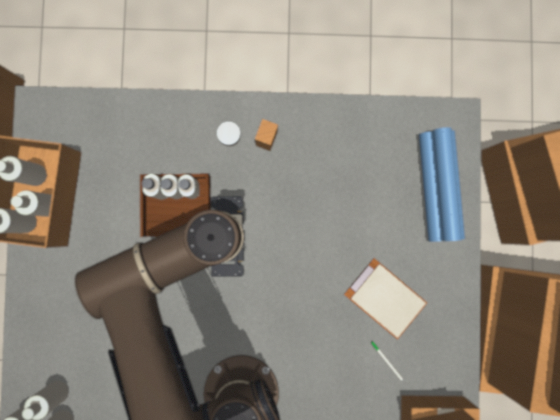

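Run:
```python
from h import *
ps=lambda x,y:((x+.5)/3.3-.5+290,(y+.5)/3.3-.5+220)
pt=lambda x,y:((x-396+.5)/6.6-.5+135,(y+.5)/6.6-.5+165)
for nm,a,b,z in(("tall",(272,165),(486,123),.216),("med",(210,136),(608,124),.196),("short",(153,110),(728,127),.176)):
    print(nm,[v.round(4) for v in tri(ps(*a),pt(*b))],plane("top",[pt(*b)],z).round(4))
```

```text
tall [array([0.6263, 0.2604, 0.2131]), np.float64(0.0008)] [[0.6263 0.2594 0.216 ]]
med [array([0.6288, 0.2137, 0.1944]), np.float64(0.0009)] [[0.629 0.213 0.196]]
short [array([0.6305, 0.167 , 0.1736]), np.float64(0.0016)] [[0.6308 0.166  0.176 ]]
```

```bash
python3 -c "
from plant import order
print(order.close_job())"
```

```text
the job is handed in; nothing more can be done
None
```

I handed the job in at about 19 s of robot time. The medium bottle now stands upright in the tray between the tall and the short bottle, and all three look back against the rail.

I gripped the lying bottle lightly by its cap and raised it in an arc until it stood upright. I let go and moved clear, and the pictures showed it standing on its own. I then took it again by the cap, lowered it into the front of the tray and slid it in narrow edge first. It met the back rail at about 6 N, and I set it on the board, released it and moved the arm away.

**Last checks:**
- **Position:** the three bottle centres lie on one straight line along the rail, within about 1 mm, and are 46–47 mm apart.
- **Upright:** cap tops measured at 0.213, 0.194 and 0.174 m, against the expected 0.216, 0.196 and 0.176 m. In the sideways direction all three caps read 3–4 mm off their bottle centres. The shift was the same for all three, so I took it as an error in picking the points rather than a tilt.
- **Bystanders:** the jar, the carton and the clipboard look unmoved by eye in the last top picture.
- **Disagreement:** the ellipse fit for the short bottle showed it turned about 4–5° from the tray's direction, near the limit of what that fit can show. I left it as it was.

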